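Load the deburring machine and set its timer

TASK

Pick up the green tote and tip it over the deburring machine's round orange tub so that all three metal pieces (two square tube offcuts and a copper elbow) end up in the tub, then stand the empty tote upright back on the bench. After that turn the timer dial clockwise from where it stands to the fourth white mark after the green off mark, where it clicks in, and let go. Do not disturb the flux tin or the tape measure.

Things in the scene. Friction and masses are not known exactly. Their poses are not given: they have to be found in the camera images.
- tote: loose green sheet-metal tote, 0.3 kg, open on top. Origin: centre of its underside, below the carry bar; z up, x from the open front to the back wall. Extent x -96..+85, y -62..+62 mm; side and back walls 46 mm high, 3 mm thick. The front (-x) has no wall, only a ramp rising 17 mm over the last 42 mm: the parts pour out over it when the -x end is tipped down (75 degrees empties it)
- tote_handle (a point): middle of the tote's black carry bar, at (0, 0, 106) mm in the tote's frame. The bar runs along the tote's y: 16 mm thick (along x), 24 mm high (z 94 to 118 mm), 110 mm free length between two flat steel uprights; its flat front and back faces are meant for the fingers. Parts pass freely below it
- tote_lip (a point): middle of the tote's pouring edge, the upper end of the front ramp, at (-96, 0, 17) mm in the tote's frame; the edge is 116 mm wide
- offcut_a: loose square steel tube offcut, 20 x 130 x 20 mm, 0.11 kg, lying in the tote at the start; origin at the centre of its underside, length along its y
- offcut_b: second loose square steel tube offcut, 20 x 130 x 20 mm, 0.11 kg, lying in the tote at the start; origin at the centre of its underside, length along its y
- elbow: loose copper pipe elbow, 55 x 55 x 26 mm, 0.05 kg, in the tote at the start; origin at the centre of its underside
- deburrer: fixed bench deburring machine: blue base, round orange tub and, on its -x side, a grey console with the timer dial (x -240..-90, y -60..+60 mm, top 52 mm high). Origin on the bench below the tub's centre, z up. The tub is an open bowl: inside radius 98 mm at the rim, 77 mm at the floor; rim 140 mm, inner floor 48 mm above the bench
- tub_mouth (a point): centre of the tub's mouth, level with the rim, 140 mm above the bench
- tub_floor (a point): centre of the tub's inner floor, 48 mm above the bench
- dial_grip (a point): point on the dial's upright axis at gripping height, 190 mm to -x of the machine's origin, 86 mm above the bench. The red bar is 50 mm long, 14 mm thick, 62 to 94 mm above the bench, on a black disc of radius 28 mm. The point turns with the dial: its x axis lies along the bar, the pointer end (white line) on its -x side
- dial (a joint): dial angle, rad: 0 with the pointer at the green off mark (towards the robot, -x of the machine), growing clockwise seen from above; six white marks follow, 0.4 rad apart, so 1.6 at the fourth. Click stops at every mark pull it in gently (up to 0.04 N m to turn); it stays where left; end stops just past 0 and 2.4. It starts near the first or second white mark
- flux_tin: bystander: round tin with a green lid, 75 mm across, 40 mm high; origin at the centre of its underside
- tape_measure: bystander: yellow tape measure, 38 x 78 x 62 mm; origin at the centre of its underside
Not all that is in view belongs to the job. Leave any red look-alike of the elbow alone.

How it is judged (in metres and radians):
On the way, in this order (a step that is already met when the one before it is completed fails the run):
1. the tote is tipped over the tub (tilted by more than 0.6 rad, its pouring edge within 90 mm of the middle of the mouth) (angle between tote's own z axis and vertical above 0.6 rad and horizontal distance between tote_lip and tub_mouth below 0.09 m and height (world z) of tote_handle above 0.15 m), for 0.1 s.
2. all three pieces are in the tub (horizontal distance between each of offcut_a, offcut_b, elbow and tub_mouth below 0.095 m and z of each of offcut_a, offcut_b, elbow in the frame of tub_mouth below 0 m and z of each of offcut_a, offcut_b, elbow in the frame of tub_floor above -0.01 m and linear speed of each of offcut_a, offcut_b, elbow below 0.05 m/s), for 0.2 s.
3. the empty tote stands upright on the bench, let go (angle between tote's own z axis and vertical below 0.1 rad and height (world z) of tote between -0.01 and 0.01 m and linear speed of tote below 0.03 m/s and contact force between the fingers and tote below 0.1 N), for 0.2 s.
4. the dial points to the fourth white mark (value of joint dial between 1.47 and 1.73 rad and velocity of joint dial between -0.1 and 0.1 rad/s), for 0.2 s.
At the end, for the whole second after the job is handed in: The two offcuts and the elbow lie in the tub (origins within 95 mm of its axis, between its floor and its rim) at rest; the empty tote stands upright (within 0.1 rad) with its underside within 10 mm of the bench, let go and at rest; the dial reads 1.6 rad within 0.13, at rest (all of step 2 and all of step 3 and all of step 4); the robot touches nothing.
It fails at once if the flux tin or the tape measure is shifted by more than 30 mm or tipped over (distance of any of flux_tin, tape_measure from where it was at the start of the episode above 0.03 m or angle between any of flux_tin, tape_measure's own z axis and vertical above 0.35 rad).
It also fails if it takes over 69 s, if anything falls off the work surface, if the arm or the gripper's body presses on something with over 40 N, if the wrist force passes 120 N, or if a joint passes its speed limit or range.

ROBOT

A 6-joint arm with a two-finger parallel gripper is mounted at the origin on a cart in front of the work surface, level with it; the furniture and walls round the work are solid. World frame = base frame: x ahead of the robot, y to its left, z up, the work surface at z = 0. Lengths are in mm, angles in degrees, forces in N, time in s.
With the tool pointing down it reaches from about 425 to 950 mm from the base axis. Payload 3.5 kg.
Tool frame: the origin (TCP) lies between the finger pads; the fingertips stand 17 mm ahead of it and the grasp point (between the pads) lies 2 mm behind it (bot.tip_reach is the distance from the TCP to the fingertips, in mm); z points along the fingers, y is the line along which they close (so a half turn about z gives the same grasp; the last joint's range is limited). The gripper opens to 85 mm and grips with 20 to 120 N. Pads are 22 mm wide; open, the fingers measure 114 mm over their backs; the gripper's body (76 mm by 85 mm) begins 54 mm behind the grasp point. The pads swing forward as they close: fully open they stand 13 mm farther back than shut.
Start: joints at [62.166, 16.404, 90.338, -0, 73.258, -8.594], TCP at [222.392, 637.297, 248.325] pointing down, gripper open.
Joint ranges: [-158.93, 158.93], [-51.34, 127.21], [12.03, 142.37], [-87.48, 267.48], [13.55, 161.25], [-162.69, 162.69]. Speed limits (degrees/s): [159.86, 159.86, 180, 180, 180, 180].

INTERFACE

Orientations are given as [roll, pitch, yaw] about the fixed x, y, z axes, in that order (R = Rz(yaw) Ry(pitch) Rx(roll)).
In Python, from cell import bot, planner, viewer, ticket gives the robot as it stands. Calls block until the motion is done:
- bot.movep(position, orientation): joint-space move of the TCP to a pose.
- bot.movel(position, rotation=None, feed=150, guard=None): straight line of the TCP; rotation=None keeps the orientation; feed is the mean speed in mm/s. With guard (N) it stops when the force on the tool has changed by that much, and returns True; else False.
- bot.movej(angles): joint-space move.
- bot.set_gripper(opening, effort=None): finger opening in mm; effort is the grip in N (None keeps the last); returns when the fingers have stopped.
- bot.sleep(seconds).
- planner.inverse_kinematics(position, orientation): joint angles nearest the present ones, or None.
- bot.get_obs(): the state.
- viewer.get_image(name): name is "scene" or "top"; returns the picture (400x640x3 uint8, red, green, blue); there is no depth.
- viewer.get_calibration(name): a dict with "K" (3x3 intrinsics, pixels), "R" (3x3) and "t" (3): a world point X has camera coordinates R X + t. Camera axes: x right, y down, z forward; pixel columns grow to the right and rows downward; lengths in mm; the calibration is good to about 2 mm. A picture is of the moment at which its call begins. get_calibration takes no time and is no camera call.
A pose or a line that the arm cannot do raises bot.Unreachable and nothing moves.
- ticket.sign_off(): hands the job in; it is judged then, once.
The state is a dict: "time_s": time; "qpos": joint angles; "joint_vel": joint speeds; "joint_torque": joint torques, N m; "position": TCP position; "tcp_rot": TCP orientation; "force": force on the tool from outside, world axes, zero at the start; "moment": the same for the moment, N m; "grip_width": finger opening in mm; "grasp_force": force on a finger pad.
Only numpy, scipy, OpenCV 4.12 (cv2) and the standard library are available. Lean on these libraries where they do the work, as an engineer would, in place of code of your own. Each camera call takes 0.05 s, during which the arm holds its last target. There are 200 camera calls.

## Working session

There is one attempt and no reset: what is moved stays moved. The work goes in short steps, each a Python script; the robot and the scene stay as the last script left them, time stands still between calls to the robot, and variables do not carry over. Pictures are saved under pics/ and viewed, at most 10 in all, crops included, and the job is handed in when it is done.

```bash
mkdir -p pics; python3 - <<'E'
from cell import bot,planner,viewer
import cv2,numpy as np
np.set_printoptions(precision=2,suppress=True)
for n in("scene","top"):
    im=viewer.get_image(n);cv2.imwrite(f"pics/{n}0.png",im[:,:,::-1])
    c=viewer.get_calibration(n);print(n,c["K"],c["R"],c["t"],-np.array(c["R"]).T@c["t"])
o=bot.get_obs();print(o)
E
```

```text
scene [[464.99   0.   321.16]
 [  0.   464.99 198.07]
 [  0.     0.     1.  ]] [[ 0.45 -0.89 -0.01]
 [-0.67 -0.34 -0.66]
 [ 0.59  0.31 -0.75]] [-374.31  417.64  965.52] [-115.33 -487.81  997.75]
top [[431.79   0.   319.63]
 [  0.   431.79 197.25]
 [  0.     0.     1.  ]] [[-0.01 -1.   -0.05]
 [-0.99  0.01 -0.16]
 [ 0.16  0.04 -0.99]] [-98.97 599.28 901.21] [ 449.85 -146.35  978.43]
{'time_s': 0.1, 'qpos': array([62.17, 16.45, 90.41, -0.  , 73.26, -8.59]), 'joint_vel': array([ 0.03, -0.07, -0.22,  0.05, -0.09, -0.  ]), 'joint_torque': array([ -0.  , -40.73, -29.37,  -0.  ,   0.  ,   0.  ]), 'position': array([222.11, 636.82, 247.07]), 'tcp_rot': array([-179.88,   -0.02,  160.76]), 'force': array([ 0.27,  0.13, -0.8 ]), 'moment': array([-0.03, -0.03, -0.  ]), 'grasp_force': 0.0, 'grip_width': 85.25689507066552}
```

View pics/scene0.png

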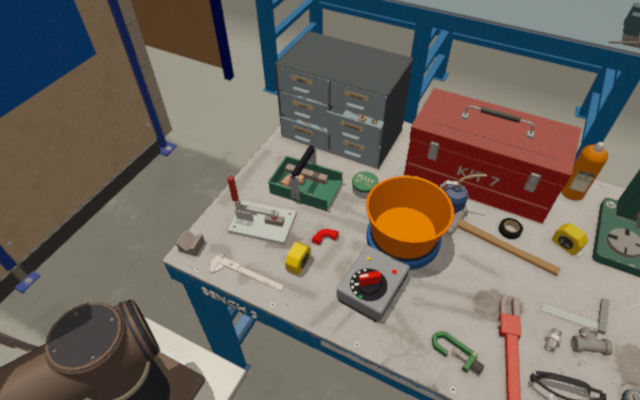

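View pics/top0.png

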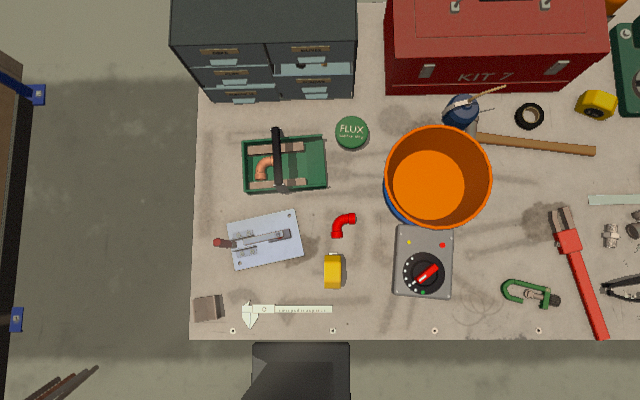

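The tote is at about (285,162) in top with its black bar at (278,160). The flux tin is at (351,132), the tub at (438,177) and the dial at (425,272). There are two tape measures, at (333,271) and (597,104), and I'll leave both alone. A red look-alike elbow sits at (343,225), and the copper elbow in the tote is at (265,167). Next are enlarged crops to confirm which way the tote faces and the dial pointer.

```bash
python3 - <<'E'
import cv2,numpy as np
t=cv2.imread("pics/top0.png");s=cv2.imread("pics/scene0.png")
r=lambda a:cv2.resize(a,(390,290),interpolation=cv2.INTER_CUBIC)
a=np.hstack([r(t[118:202,230:343]),r(s[140:215,255:356])])
b=np.hstack([r(t[225:305,380:488]),r(s[245:320,330:431])])
cv2.imwrite("pics/crop.png",np.vstack([a,b]))
E
```

```text
(no output)
```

View pics/crop.png

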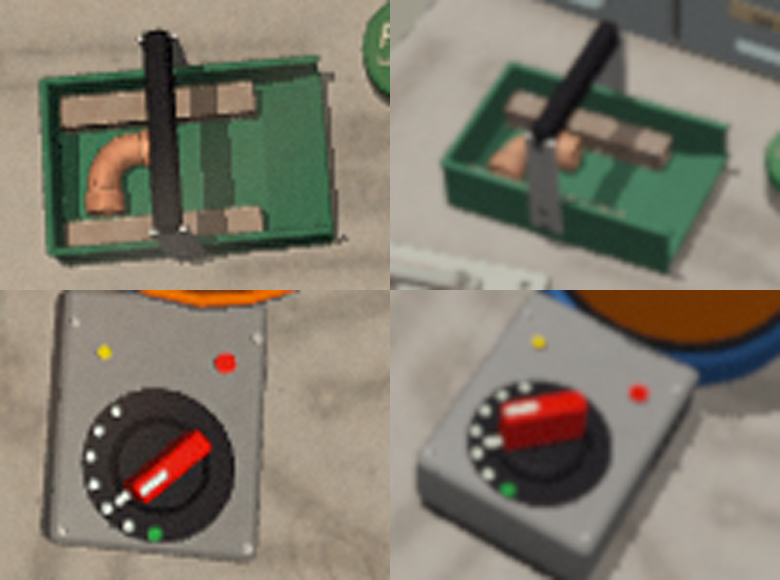

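The tote's open front faces world -y (right in top), towards the tub, so tote x is about +y. The copper elbow is inside the tote and the dial points to the second mark (0.8). Now I'll measure.

```bash
cat > vis.py <<'E'
import cv2,numpy as np
from cell import viewer
np.set_printoptions(precision=1,suppress=True)
C={n:{k:np.array(v,float) for k,v in viewer.get_calibration(n).items() if k in "KRt"} for n in("scene","top")}
def ray(n,p):
    c=C[n];d=c["R"].T@np.linalg.inv(c["K"])@np.array([p[0],p[1],1.]);return -c["R"].T@c["t"],d/np.linalg.norm(d)
def plane(n,p,z):
    o,d=ray(n,p);return o+d*(z-o[2])/d[2]
def tri(ps,pt):
    (a,u),(b,v)=ray("scene",ps),ray("top",pt)
    s=np.linalg.lstsq(np.c_[u,-v],b-a,rcond=None)[0];p,q=a+s[0]*u,b+s[1]*v
    return (p+q)/2,np.linalg.norm(p-q)
def proj(n,X):
    c=C[n];x=c["K"]@(c["R"]@np.array(X,float)+c["t"]);return x[:2]/x[2]
def blob(im,lo,hi,box):
    x0,y0,x1,y1=box;m=np.zeros(im.shape[:2],np.uint8)
    m[y0:y1,x0:x1]=cv2.inRange(cv2.cvtColor(im,cv2.COLOR_BGR2HSV),lo,hi)[y0:y1,x0:x1]
    return max(cv2.findContours(m,cv2.RETR_EXTERNAL,cv2.CHAIN_APPROX_NONE)[0],key=cv2.contourArea)
def ends(c):
    b=cv2.boxPoints(cv2.minAreaRect(c));d=[np.linalg.norm(b[i]-b[(i+1)%4]) for i in range(4)]
    i=int(np.argmin(d[:2]));e=np.array([(b[i]+b[i+1])/2,(b[i+2]+b[(i+3)%4])/2]);return e[np.argsort(e[:,1])]
def circ(P):
    A=np.c_[2*P[:,:2],np.ones(len(P))];s=np.linalg.lstsq(A,(P[:,:2]**2).sum(1),rcond=None)[0]
    return s[:2],np.sqrt(s[2]+s[0]**2+s[1]**2)
E
python3 - <<'E'
from vis import *
I={n:cv2.imread(f"pics/{n}0.png") for n in C}
bar={"scene":blob(I["scene"],(0,0,0),(180,255,48),(288,143,318,180)),"top":blob(I["top"],(0,0,0),(180,255,48),(265,122,290,188))}
E={n:ends(c) for n,c in bar.items()}
for k in(0,1):print("bar",E["scene"][k],E["top"][k],*tri(E["scene"][k],E["top"][k]))
tub={n:blob(I[n],(5,150,60),(18,255,255),b) for n,b in(("scene",(355,165,465,260)),("top",(375,115,500,240)))}
e={n:cv2.fitEllipse(cv2.convexHull(c)) for n,c in tub.items()};print("tub",e,*tri(e["scene"][0],e["top"][0]))
for n in tub:
    P=np.array([plane(n,p,140) for p in cv2.convexHull(tub[n])[:,0]]);print(n,*circ(P),len(P))
for n,b in(("scene",(350,265,390,290)),("top",(408,255,442,290))):
    for v in(90,170,200):
        c=blob(I[n],(0,150,v),(4,255,255),b);print("red",n,v,cv2.contourArea(c),cv2.minAreaRect(c),ends(c).ravel())
g=blob(I["top"],(60,80,30),(90,255,255),(235,118,335,205))
r=cv2.boxPoints(cv2.minAreaRect(g));print("tote",r.ravel(),*[plane("top",p,46)[:2] for p in r])
f={n:blob(I[n],(60,80,30),(90,255,255),b) for n,b in(("scene",(348,165,384,200)),("top",(333,114,372,152)))}
print("flux",plane("top",cv2.minEnclosingCircle(f["top"])[0],40))
for b in((320,250,348,292),(572,85,622,122)):
    y=blob(I["top"],(22,120,80),(32,255,255),b);print("tape",plane("top",cv2.minAreaRect(y)[0],62))
c=blob(I["top"],(0,0,85),(180,40,175),(388,222,458,305));q=cv2.boxPoints(cv2.minAreaRect(c));print("console",q.ravel(),*[plane("top",p,52)[:2] for p in q])
E
```

```text
bar [313.8 147.4] [280.7 128.1] [733.5 -26.6 115.1] 3.590878089222894
bar [292.1 176.3] [269.6 166.8] [667.1   8.6  43.8] 6.482404452836608
tub {'scene': ((408.0830383300781, 215.09634399414062), (84.08131408691406, 88.18806457519531), 92.64109802246094), 'top': ((443.0385437011719, 173.91653442382812), (104.90103912353516, 122.12934112548828), 70.28923034667969)} [ 626.3 -350.6  114.5] 17.189639848404287
scene [ 604.2 -346.4] 118.68033236948727 35
top [ 628.  -350.6] 110.7804547869793 35
red scene 90 230.0 ((369.3299865722656, 277.80999755859375), (12.445079803466797, 22.485998153686523), 81.8698959350586) [380.5 276.2 358.2 279.4]
red scene 170 48.5 ((369.7500305175781, 274.7500305175781), (4.9029035568237305, 20.39607810974121), 78.69007110595703) [379.8 272.8 359.8 276.8]
red scene 200 26.5 ((373.40386962890625, 274.0192565917969), (3.3339743614196777, 11.374736785888672), 78.69007110595703) [379.  272.9 367.8 275.1]
red top 90 166.5 ((426.6731262207031, 273.3653869628906), (8.244343757629395, 25.697799682617188), 52.12501525878906) [436.8 265.5 416.5 281.3]
red top 170 97.5 ((427.0491638183594, 273.4590148925781), (6.401844024658203, 23.558786392211914), 50.19443130493164) [436.1 265.9 418.  281. ]
red top 200 80.5 ((427.32781982421875, 273.3934020996094), (5.8896965980529785, 23.046640396118164), 50.19443130493164) [436.2 266.  418.5 280.8]
tote [289.3 142.5 322.1 139.7 326.1 187.6 293.3 190.3] [723.3 -38.2] [ 728.1 -111.9] [ 619.3 -119.8] [614.3 -47.4]
flux [ 744.  -178.6   40. ]
tape [ 438.9 -130.9   62. ]
tape [ 792.2 -706.1   62. ]
console [392.5 295.3 397.7 222.8 457.  227.  451.8 299.6] [ 388.  -256.1] [ 539.5 -272.1] [ 529.1 -396.8] [ 379.  -377.7]
```

```bash
python3 - <<'E'
from vis import *
I={n:cv2.imread(f"pics/{n}0.png") for n in C}
# tub rim: far arc only, height from agreement of the two views
tub={n:blob(I[n],(5,150,60),(18,255,255),b)[:,0] for n,b in(("scene",(355,165,465,260)),("top",(375,115,500,240)))}
for z in(125,130,135,140,145,150):
    out=[]
    for n in tub:
        P=np.array([plane(n,p,z)[:2] for p in tub[n]]);cam=ray(n,(0,0))[0][:2];d=np.array([620,-347])-cam;d/=np.linalg.norm(d)
        c=np.array([620.,-347])
        for _ in range(4): c,r=circ(P[(P-c)@d>10])
        out+=[c,r]
    print(z,*out)
# tote green hull
h=cv2.cvtColor(I["top"],cv2.COLOR_BGR2HSV);m=cv2.inRange(h,(60,80,25),(90,255,255));m[:,:236]=0;m[:,332:]=0;m[:118]=0;m[205:]=0
cs=[c for c in cv2.findContours(m,0,1)[0] if cv2.contourArea(c)>60]
q=cv2.convexHull(np.vstack(cs));r=cv2.boxPoints(cv2.minAreaRect(q));print("tote",r.ravel());print(np.array([plane("top",p,46)[:2] for p in r]));print("hull",cv2.approxPolyDP(q,2,True)[:,0].tolist())
# bar and uprights: pixel rows
for n,b in(("scene",(285,143,322,182)),("top",(265,122,292,192))):
    x0,y0,x1,y1=b;v=I[n].max(2)[y0:y1,x0:x1]
    print(n);[print(y0+i,[x0+j for j in np.where(v[i]<50)[0]][::1]) for i in range(0,y1-y0,3)]
for z in(90,94,98):
    print("dial",*[plane("top",p,z)[:2] for p in((436.2,266),(418.,281))],"scene",*[plane("scene",p,z)[:2] for p in((380,272.9),(359.8,276.8))])
E
```

```text
125 [ 643. -339.] 103.34484054659309 [ 647.  -371.4] 85.02416545190134
130 [ 638.7 -339.8] 102.75277894495994 [ 646.  -370.7] 83.98609856695562
135 [ 634.4 -340.7] 102.16071734332633 [ 644.9 -369.4] 83.49114769198634
140 [ 630.  -341.5] 101.56865574169296 [ 643.7 -368.1] 82.99619681701739
145 [ 625.7 -342.4] 100.97659414006294 [ 642.6 -366.8] 82.50124594205354
150 [ 621.3 -343.2] 100.38453253843117 [ 641.4 -365.5] 82.00629506708209
tote [240.2 140.1 322.  133.8 326.1 187.7 244.3 194. ]
[[ 731.1   73.1]
 [ 741.9 -111.7]
 [ 619.1 -119.8]
 [ 607.7   61.1]]
hull [[326, 186], [245, 191], [242, 141], [320, 134]]
scene
143 []
146 [np.int64(310), np.int64(311), np.int64(312)]
149 [np.int64(308), np.int64(309), np.int64(310), np.int64(311), np.int64(312), np.int64(313)]
152 [np.int64(306), np.int64(307), np.int64(308), np.int64(309), np.int64(310), np.int64(311), np.int64(312), np.int64(313)]
155 [np.int64(304), np.int64(305), np.int64(306), np.int64(307), np.int64(308), np.int64(309), np.int64(310), np.int64(311)]
158 [np.int64(302), np.int64(303), np.int64(304), np.int64(305), np.int64(306)
[... 2298 characters left out ...]
p.int64(280)]
158 [np.int64(274), np.int64(275), np.int64(276), np.int64(277), np.int64(278), np.int64(279), np.int64(280)]
161 [np.int64(274), np.int64(275), np.int64(276), np.int64(278), np.int64(279), np.int64(280), np.int64(281)]
164 [np.int64(274), np.int64(275), np.int64(276), np.int64(279), np.int64(280), np.int64(281)]
167 [np.int64(274), np.int64(280), np.int64(281)]
170 [np.int64(281)]
173 [np.int64(274), np.int64(281)]
176 []
179 []
182 []
185 []
188 []
191 []
dial [ 447.8 -340.8] [ 418.4 -303.3] scene [ 450.8 -341.5] [ 420.8 -304.6]
dial [ 447.8 -339.9] [ 418.5 -302.6] scene [ 448.3 -342.1] [ 418.4 -305.5]
dial [ 447.8 -339.1] [ 418.7 -301.9] scene [ 445.8 -342.8] [ 416.  -306.3]
```

```bash
python3 - <<'E'
from vis import *
from cell import planner,bot
print(plane("top",(275,127.5),118),plane("top",(278.5,185.5),118),plane("scene",(310.7,145.7),118),plane("scene",(293.9,173),118))
print(tri((310.7,145.7),(275,127.5)),tri((293.9,173),(278.5,185.5)),tri((302.5,159.5),(276.8,156.5)))
I={n:cv2.imread(f"pics/{n}0.png") for n in C}
a=np.radians(93.5);x=np.array([np.cos(a),np.sin(a),0]);y=np.array([-x[1],x[0],0]);o=np.array([674.6,-18.8,0]);z=np.array([0,0,1])
S={}
for n in C:
    im=cv2.resize(I[n],None,fx=4,fy=4,interpolation=cv2.INTER_CUBIC);L=lambda P,c:cv2.polylines(im,[np.array([(proj(n,p)+.5)*4-.5 for p in P]).astype(int)],True,c,1)
    L([o+sx*x+sy*y+118*z for sx,sy in((-8,-55),(8,-55),(8,55),(-8,55))],(0,0,255))
    L([o+sx*x+sy*y+46*z for sx,sy in((-96,-62),(85,-62),(85,62),(-96,62))],(255,0,255))
    th=np.linspace(0,2*np.pi,60)
    for r,h in((98,140),(77,48)):L([[623+r*np.cos(t),-345.5+r*np.sin(t),h] for t in th],(255,0,0))
    S[n]=im
a=S["top"][460:960,940:2000];b=S["scene"][540:1060,1040:1860]
cv2.imwrite("pics/ov.png",np.vstack([cv2.resize(a,(636,300)),cv2.resize(b,(636,290))]))
E
```

```text
[735.  -16.5 118. ] [612.  -24.8 118. ] [731.9 -15.5 118. ] [617.6 -25.6 118. ]
(array([735.2, -15.1, 115.2]), np.float64(2.457614118148355)) (array([611.8, -27.2, 123.9]), np.float64(3.5232728739615577)) (array([673.1, -21. , 117.6]), np.float64(0.5922768177880035))
```

View pics/ov.png

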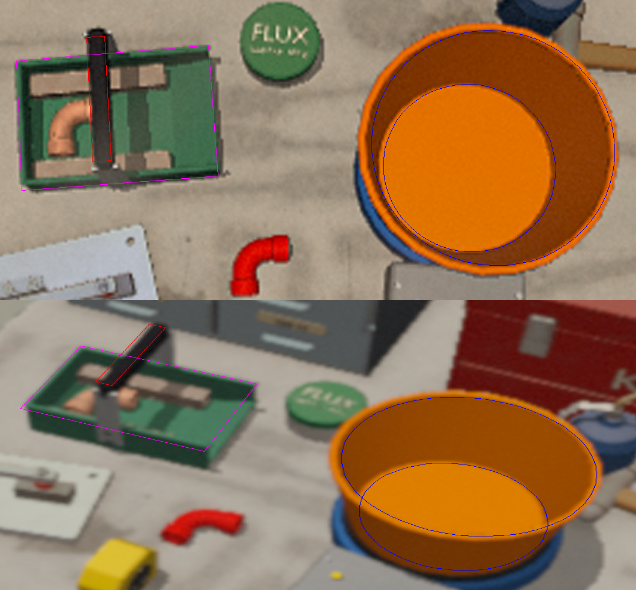

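The overlay confirms the tub circles in both views, with the rim at 140. The bar's triangulated top is at z≈117.6, against 118 expected, and its centre is about (673.5,-20.5). Now I'll plan the pour.

```bash
cat > plan.py <<'E'
import numpy as np
from scipy.spatial.transform import Rotation as Ro
from cell import planner,bot
TUB=np.array([623,-345.5]);TOTE=np.array([673.5,-20.5]);YAW=93.7;MYAW=-6.7;DIAL=np.array([433.2,-322.3])
def pose(org,psi,th,s,h=104):
    R=Ro.from_euler("z",psi,degrees=True)*Ro.from_euler("y",-th,degrees=True)
    G=R.as_matrix()@np.array([[0,s,0],[s,0,0],[0,0,-1.]])
    return np.array(org)+R.apply([0,0,h]),Ro.from_matrix(G).as_euler("xyz",degrees=True)
def pour(psi,th,s,d=55,lz=170):
    R=Ro.from_euler("z",psi,degrees=True)*Ro.from_euler("y",-th,degrees=True)
    c=np.array([np.cos(np.radians(psi)),np.sin(np.radians(psi))])
    return pose(np.r_[TUB+d*c,lz]-R.apply([-96,0,17]),psi,th,s)
E
python3 - <<'E'
from plan import *
np.set_printoptions(precision=0,suppress=True)
ik=planner.inverse_kinematics
for s in(1,-1):
    print("grasp",s,ik(*pose([*TOTE,0],YAW,0,s)),ik(*pose([*TOTE,180],YAW,0,s)))
    for psi in range(-180,180,15):
        q=[ik(*pour(psi,t,s)) for t in(0,20,45,70,88)]
        if sum(x is not None for x in q)>=4: print(psi,s,*[x if x is not None else '-' for x in q])
E
```

```text
grasp 1 [ -10.   24.   96.    0.   60. -104.] [ -10.   15.   88.    0.   77. -104.]
-180 1 [-46.   5. 103.  -0.  72. 134.] [-39.  16.  88. -12.  91. 142.] [-33.  33.  69. -25. 115. 144.] [-29.  51.  52. -41. 136. 137.] [-27.  63.  42. -61. 148. 122.]
-165 1 [-48.   8.  99.  -0.  73. 117.] [-40.  17.  87. -16.  88. 128.] [-31.  32.  72. -32. 108. 132.] [-26.  47.  58. -50. 126. 128.] [-24.  58.  50. -66. 137. 120.]
-150 1 [-50.  13.  94.  -0.  73. 100.] [-40.  18.  86. -19.  83. 113.] [-30.  29.  76. -38.  99. 122.] [-23.  42.  66. -56. 115. 123.] [-21.  52.  61. -71. 125. 119.]
-135 1 [-50.  17.  88.  -0.  74.  85.] [-40.  19.  85. -20.  79.  99.] [-29.  26.  80. -43.  90. 112.] [-21.  37.  75. -62. 103. 119.] [-18.  45.  71. -75. 113. 120.]
-120 1 [-49.  22.  82.  -0.  76.  71.] [-40.  20.  83. -21.  74.  85.] [-29.  23.  84. -46.  79. 103.] [-20.  31.  83. -68.  90. 116.] [-17.  38.  82. -81. 100. 122.]
-105 1 [-48.  27.  75.  -0.  77.  57.] [-40.  21.  82. -19.  69.  71.] [-29.  20.  88. -48.  68.  93.] [-20.  24.  92. -74.  77. 114.] -
-90 1 [-46.  32.  69.  -0.  79.  44.] [-39. 
[... 5714 characters left out ...]
2.  31.  72.  25. 114.  36.] [-46.  47.  59.  40. 134.  41.] [-47.  57.  52.  56. 146.  52.]
120 -1 [-31.   5. 102.  -0.  72.  29.] [-36.  16.  88.   8.  94.  23.] [-40.  33.  70.  16. 119.  22.] [-42.  51.  53.  28. 142.  29.] [-43.  62.  43.  46. 156.  44.]
135 -1 [-35.   3. 105.  -0.  72.  10.] [-37.  16.  89.   3.  95.   8.] [-38.  34.  68.   6. 122.   8.] [-39.  53.  48.  11. 148.  11.] -
150 -1 [-39.   2. 106.   0.  72.  -9.] [-38.  16.  89.  -3.  95.  -7.] [-36.  35.  67.  -5. 123.  -7.] [-36.  55.  46. -10. 149. -10.] -
165 -1 [-43.   2. 105.   0.  72. -28.] [-38.  16.  89.  -8.  94. -23.] [-34.  35.  68. -16. 120. -22.] [-32.  54.  48. -28. 144. -30.] [-31.  67.  35. -50. 159. -49.]
```

```bash
python3 - <<'E'
from plan import *
np.set_printoptions(precision=1,suppress=True)
bot.movep(*pose([*TOTE,90],YAW,0,-1))
bot.movel(pose([*TOTE,0],YAW,0,-1)[0],feed=80,guard=15)
print(bot.get_obs()["position"])
bot.set_gripper(5,100);o=bot.get_obs();print(o["grip_width"],o["grasp_force"])
p,r=pose([*TOTE,60],YAW,0,-1);bot.movel(p,feed=80)
o=bot.get_obs();print(o["time_s"],o["position"],o["tcp_rot"],o["grip_width"],o["force"],o["moment"])
import cv2;from cell import viewer
cv2.imwrite("pics/l1.png",np.hstack([viewer.get_image(n)[y:y+220,x:x+300,::-1] for n,x,y in(("scene",200,60),("top",180,60))]))
E
```

```text
[674.1 -20.6 104.9]
14.853247007787106 97.93278694152832
5.7333 [673.  -20.4 163.3] [-180.     0.1    3.7] 14.651809992531078 [-0.3  0.2 -7.6] [-0.1  0.   0. ]
```

View pics/l1.png

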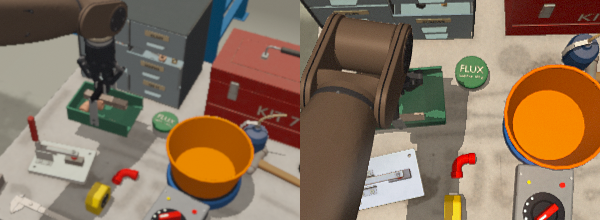

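The tote is gripped at 14.7 mm and hangs level, with the parts still inside (scene crop, ~(100,105)). Next I carry it over and pour.

```bash
python3 - <<'E'
from plan import *
import cv2;from cell import viewer
np.set_printoptions(precision=1,suppress=True)
bot.movel(pose([*TOTE,165],YAW,0,-1)[0],feed=150)
bot.movel(*pour(YAW,0,-1),feed=150)
for t in(15,30,40,50,60,72,85): bot.movel(*pour(YAW,t,-1),feed=60)
bot.sleep(1)
o=bot.get_obs();print(o["time_s"],o["position"],o["tcp_rot"],pour(YAW,85,-1),o["grip_width"],o["force"],o["moment"])
cv2.imwrite("pics/p1.png",np.hstack([viewer.get_image(n)[y:y+300,x:x+380,::-1] for n,x,y in(("scene",240,40),("top",240,40))]))
E
```

```text
13.3167 [ 624.5 -368.7  273.2] [-95.    0.    3.7] (array([ 624.5, -368.8,  273.2]), array([-95. ,   0. ,   3.7])) 14.679915791479472 [-0.3 -0.1 -3.8] [-1.3 -0.   0. ]
```

View pics/p1.png

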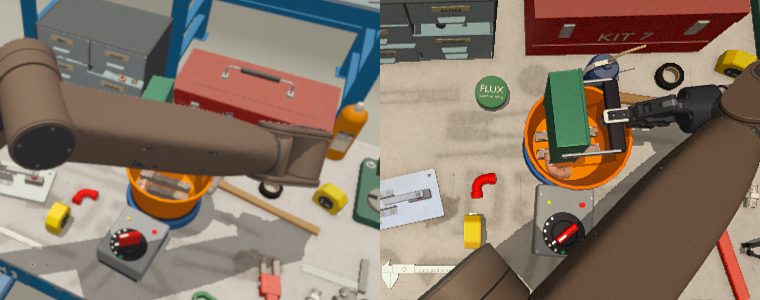

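The tote is tilted over the tub, with both offcuts at ~(545,135..155) and the elbow at ~(560,172) showing inside it. I'll raise the tote, level it and put it back.

```bash
python3 - <<'E'
from plan import *
import cv2;from cell import viewer
np.set_printoptions(precision=1,suppress=True)
bot.movel(*pour(YAW,85,-1,lz=230),feed=60)
for t in(60,30,0): bot.movel(*pour(YAW,t,-1,d=55+(85-t)*.5,lz=230),feed=120)
o=bot.get_obs();print(o["time_s"],o["force"],o["moment"])
org=[TOTE[0],TOTE[1]+8]
bot.movel(*pose([*org,150],YAW,0,-1),feed=180)
cv2.imwrite("pics/r1.png",np.hstack([viewer.get_image(n)[y:y+300,x:x+380,::-1] for n,x,y in(("scene",240,60),("top",200,60))]))
E
```

```text
16.9333 [-0.2 -0.8 -4.1] [-0.   0.1  0. ]
```

View pics/r1.png

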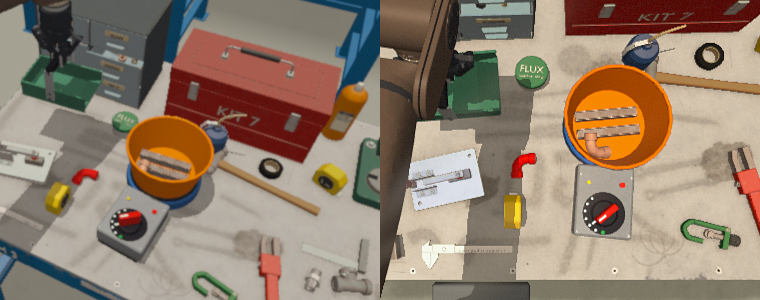

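All three pieces lie in the tub at ~(605,128) in the right half, and the tote is empty. Now I'll set it down and turn the dial.

```bash
python3 - <<'E'
from plan import *
np.set_printoptions(precision=1,suppress=True)
org=[TOTE[0],TOTE[1]+8]
bot.movel(pose([*org,12],YAW,0,-1)[0],feed=120)
print(bot.movel(pose([*org,-4],YAW,0,-1)[0],feed=25,guard=6));o=bot.get_obs();print(o["position"],o["force"])
bot.set_gripper(60);bot.movel(pose([*org,100],YAW,0,-1)[0],feed=100)
o=bot.get_obs();print(o["time_s"],o["force"])
for y0 in(128.2,-51.8):print([planner.inverse_kinematics([*DIAL,84],[180,0,y0-a]) for a in(0,46.6)])
E
```

```text
True
[673.7 -12.6 104.2] [ 1.5 -0.2  4.9]
21.5917 [0.4 0.2 0.1]
[array([-47.4,  10.9, 115.8,   0. ,  53.3, -85.6]), array([-47.4,  10.9, 115.8,   0. ,  53.3, -39. ])]
[array([-47.4,  10.9, 115.8,  -0. ,  53.3,  94.4]), array([-47.4,  10.9, 115.8,  -0. ,  53.3, 141. ])]
```

```bash
python3 - <<'E'
from plan import *
import cv2;from cell import viewer
np.set_printoptions(precision=1,suppress=True)
D=lambda z:[*DIAL,z]
bot.movep(D(200),[180,0,128.2])
print(bot.movel(D(84),feed=80,guard=12))
bot.set_gripper(8,40);o=bot.get_obs();print(o["grip_width"],o["grasp_force"],o["position"],o["moment"])
for a in np.linspace(0,46.6,8)[1:]:
    bot.movep(D(84),[180,0,128.2-a])
o=bot.get_obs();print(o["tcp_rot"],o["moment"],o["force"])
bot.sleep(.3);bot.set_gripper(50);bot.movel(D(200),feed=100)
bot.movep([400,-60,300],[180,0,81.6]);bot.sleep(.5)
o=bot.get_obs();print(o["time_s"],o["force"])
I=[viewer.get_image(n)[:,:,::-1] for n in("scene","top")]
cv2.imwrite("pics/top9.png",I[1]);r=lambda a:cv2.resize(a,(390,290))
cv2.imwrite("pics/d1.png",np.vstack([np.hstack([r(I[1][225:305,380:488]),r(I[0][245:320,330:431])]),np.hstack([r(I[1][100:310,220:502]),r(I[0][120:330,220:502])])]))
E
```

```text
False
13.356133547798766 40.650946497917175 [ 433.3 -322.3   84.3] [0.1 0.1 0. ]
[-180.     0.    81.9] [ 0.2  0.4 -0. ] [-2.1  1.5  4.3]
31.4583 [0.1 0.2 0.2]
```

View pics/d1.png

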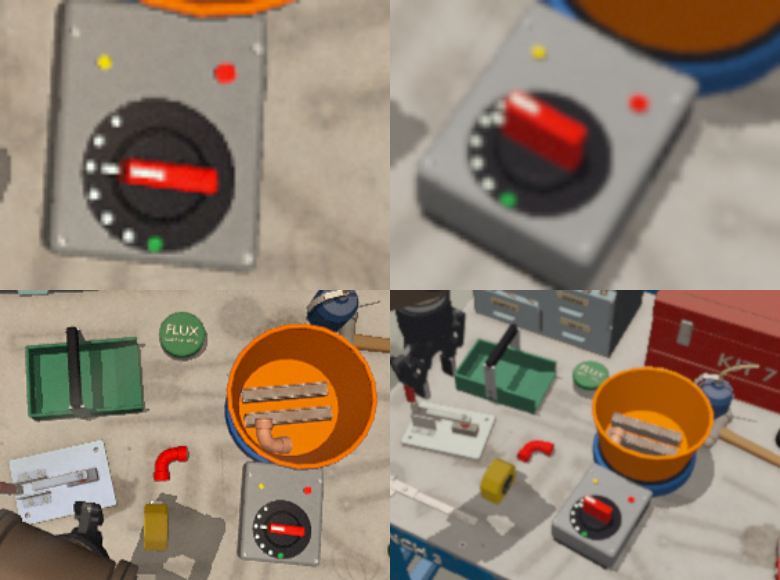

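The pointer line is at the fourth mark (crop ~(92,167), with marks 1–3 below it and 5–6 above). The tote stands empty, all three pieces are in the tub, and the flux tin and tape measure look untouched.

```bash
python3 -c "
from cell import ticket
print(ticket.sign_off())"
```

```text
the job is handed in; nothing more can be done
None
```

I handed the job in at about 31 s, well inside the 69 s limit. The last pictures show all three pieces in the tub, the empty tote upright on the bench, the dial on the fourth mark and the flux tin and tape measure undisturbed; sign-off returned no verdict.

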